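# Unclip the filter cover of the carver's dust extractor

### The job

The filter of the green dust extractor needs cleaning: pinch the cover's orange snap tab inward against the black grip fin, gently, and with the tab held in tip the cover up on the two tongues at its other end, then draw the tongues out and lift the cover off. Lay it down softly, flat and right way up, in the shallow wooden tray and let go. The thin plastic breaks if the tab is squeezed hard or the cover is shoved or pried against the extractor, so feel your way; everything else on the bench and the extractor stays where it is.

Things in the scene. Friction and masses are not known exactly. Their poses are not given: they have to be found in the camera images.
- extractor: fixed green dust extractor, a box 250 mm long (x) x 200 (y) x 90 high. Origin: centre of the underside. Its top is a level deck of 4 mm sheet with a filter opening 120 (x) x 84 (y), centred 35 mm towards -x of the box's centre. Switch and dial, up to 15 mm high, stand on the deck 98 mm towards +x
- cover: loose grey filter cover, 0.12 to 0.2 kg, a 4 mm plate 126 mm (x) x 92 (y) lying on the deck over the opening. Origin: middle of the opening, at the plate's underside; axes as the extractor's while shut. Snap tab at the -x end (notch x -65 to -44, y +-14), tongues at +x. Play in the opening 1 mm along x, 1.5 along y. Ribs below (y +-39, x -50 to 45) reach z -14: its feet once it is off
- snap_tab (a joint): travel (m) of the snap tab along the cover's +x: 0 at rest, 0.008 fully pressed in (a stop). A spring: 3 N to start it moving, 9 N where its hook lets go of the deck's edge (0.0055), 12 N at the stop. Pressed with nothing behind the fin, it shoves the cover against the opening's edge with all that force. More than 20 N of finger force on it breaks it
- tab_face (a point): middle of the outer (-x) face of the orange snap tab; at rest at x -60, y 0, z 25 mm in the cover's frame. Upright strip 22 mm wide (y), pressed anywhere from z 12 to its top at z 34. Its hook, z -9.5 to -4.8, catches 5.5 mm under the deck's edge. Pressed towards +x; the deck in front of it is free
- grip_fin (a point): middle of the far (+x) face of the black upright grip fin on the cover, x -20, y 0, z 25 mm in the cover's frame. Fin 5 mm thick (x), 36 wide (y), from the plate to z 34. Pinching the tab towards it (one finger on tab_face, one on this face): 40 mm apart with the tab at rest, 32 mm with it pressed in. The plate behind it is clear
- cover_heel (a point): point at the middle of the cover's +x end, on the plate's underside (cover frame x +60, y 0, z 0). The cover tips, tab end up, about the line along y through it. Two tongues there, at y +-24, 16 mm wide, z -8 to -5, reach 8 mm under the deck's edge with 1 mm of play in height. They break if cover and extractor are pressed together with more than 10 N
- slot_edge (a point): point on the extractor at the middle of the opening's +x edge, on the deck (extractor frame x +25, y 0, z 90): cover_heel rests here while shut. Tip the cover 0.25 rad or more about here, tab held in, tongues still under the edge; then draw it about 14 mm along its own -x, and up. Lifted level, or with the tab out, it jams
- tray: shallow wooden parts tray, fixed, 230 mm (x) x 190 (y) x 22 high, walls 8 mm, floor 8 mm thick with a grey liner. Origin: centre of the underside. Empty
- gouge_wide: wide carving gouge, pale handle, 255 mm long, lying on the bench, not to be disturbed. Origin: on the underside at the front end of the handle
- gouge_narrow: narrow carving gouge, dark handle, 255 mm long, lying on the bench, not to be disturbed. Origin: on the underside at the front end of the handle
- mallet: round dark wooden carver's mallet standing on its head, 86 mm across, 230 mm tall, not to be disturbed. Origin: centre of the underside
- honing_stone: grey honing stone in a dark wooden holder, 150 x 50 x 28 mm, not to be disturbed. Origin: centre of the underside
- spare_filter: spare filter cassette, black frame with white pleats, 116 x 80 x 32 mm, not to be disturbed. Origin: centre of the underside
- dust_brush: small wooden dust brush, 135 mm long, 24 mm high, lying across the rear of the extractor's deck (behind the cover), not to be disturbed. Origin: centre of the underside
- rosette: square pale wood panel with a carved rosette, 150 x 150 x 45 mm, not to be disturbed. Origin: centre of the underside
- glue_bottle: white glue bottle with an orange cap, 60 mm across, 170 mm tall, not to be disturbed. Origin: centre of the underside

How it is judged:
By the outcome, as a careful person would: the job done as asked, in the order asked, and still so for the second after the job is handed in, with the robot touching nothing.
It also fails if it takes over 64 s, if anything falls off the work surface, if the arm or the gripper's body presses on something with over 40 N, if the wrist force passes 120 N, or if a joint passes its speed limit or range.

### The arm

A 6-joint arm with a two-finger parallel gripper is mounted at the origin on the work surface. World frame = base frame: x ahead of the robot, y to its left, z up, the work surface at z = 0. Lengths are in mm, angles in rad, forces in N, time in s.
With the tool pointing down it reaches from about 275 to 750 mm from the base axis. Payload 10.2 kg.
Tool frame: the origin (TCP) lies between the finger pads; the fingertips stand 17 mm ahead of it and the grasp point (between the pads) lies 2 mm behind it (tips_ahead is the distance from the TCP to the fingertips, in mm); z points along the fingers, y is the line along which they close (so a half turn about z gives the same grasp; the last joint's range is limited). The gripper opens to 85 mm and grips with 20 to 120 N. Pads are 22 mm wide; open, the fingers measure 114 mm over their backs; the gripper's body (76 mm by 85 mm) begins 54 mm behind the grasp point. The pads swing forward as they close: fully open they stand 13 mm farther back than shut.
Start: joints at [1.055, 0.313, 1.498, -0, 1.331, -0.223], TCP at [151.546, 502.658, 248.294] pointing down, gripper open.
Joint ranges: [-2.94, 2.94], [-0.97, 2.17], [0.19, 2.56], [-1.23, 4.37], [0.02, 3.11], [-2.88, 2.88]. Speed limits (rad/s): [2.39, 2.39, 3.01, 3.14, 3.14, 3.14].

### API

Orientations are given as a unit quaternion [w, x, y, z].
In Python, from rig import sense, capture, finish_job, boxes_of, tips_ahead gives the robot as it stands.
- The arm moves only by the tool drive_tool, never from a script. Its argument "commands" is text: rows parted by semicolons, each of 7 numbers parted by spaces: the shift along the world's x, y, z in units of 0.1 m (1.0 is 0.1 m), then the turn, a rotation vector about the world's x, y, z in units of pi/4 rad (1.0 is pi/4 rad), then the opening in per cent of the stroke, from 0 (shut) to 100 (fully open). A call has 1 to 20 rows; each row shifts and turns the commanded pose from where the row before left it; what a row does not reach is not made up. A row lasts 1/12 s, in which the tool goes at most 41.7 mm and 7.16 degrees, less where a joint would pass 70% of its speed; a pose out of reach is approached as far as the arm can. A call with a number of a shift or a turn outside -1 to 1 is refused whole. A call with a gripper value outside its range is refused whole. The fingers move at their own pace and stop on an object; "force" is the grip in N (left out, the last holds). Time passes only in rows, so rows that do not move let the fingers close. It gives the time, the measured TCP pose, the force, the opening and the grip force at its end, in the units of the state.
- sense(): the state, without advancing time (a new reading comes with each control period).
- capture(name): name is "scene" or "top"; returns a dict with "pixels" (420x560x3 uint8, blue, green, red), "fov_y" (degrees; the focal length in pixels is half the picture's height over the tangent of half this angle, whatever the lens; pixels are square), "cx", "cy" (the principal point, pixels), "position" and "attitude" of the camera in the world. Camera axes: x right, y down, z forward; pixel columns grow to the right and rows downward; lengths in mm; the calibration is good to about 2 mm. A picture is of the moment at which its call begins. There is no depth.
- finish_job(): hands the job in; it is judged then, once.
Trained networks look in a picture, given as the dict that the camera call returned (one of the last four; its "shot" number tells which), for a name from the list of things; names that differ only in an ending like _2 or _b are one class to them, and where a whole thing is asked for, a point or a joint stands for the part that bears it (a point fixed in the world has none). Each returns a list of dicts, best first, with "confidence" (0 to 1); they miss things now and then, are a little off and sometimes report something else, mostly with a low value. They report only what shows in the picture. A call takes as long as a camera call.
- boxes_of(picture, name): "position" ([column, row] in pixels, amid what is visible of it).
The state is a dict: "time_s": time; "joints": joint angles; "dq": joint speeds; "tau": joint torques, N m; "eef_pos": TCP position; "ee_rot": TCP orientation; "force": force on the tool from outside, world axes, zero at the start; "wrist_torque": the same for the moment, N m; "grip_width": opening from 0.0 (shut) to 1.0 (fully open); "grip_force": force on a finger pad.
Only numpy, scipy, OpenCV 4.12 (cv2) and the standard library are available. Lean on these libraries where they do the work, as an engineer would, in place of code of your own. Each camera call takes 0.05 s, during which the arm holds its last target. There are 200 camera calls.

## Working session

There is one attempt and no reset: what is moved stays moved. The work goes in short steps, Python scripts to look and compute and a tool call to move; the robot and the scene stay as the last step left them, time stands still between calls to the robot, and variables do not carry over. Pictures are saved under pics/ and viewed, at most 10 in all, crops included, and the job is handed in when it is done.

Besides the shell and the picture viewer there is one more tool, called after "Request:" in YAML: its name, and indented under it one key for each argument. drive_tool: Moves the arm, as the interface text tells. Shifts and turns lie within -1 to 1; 1 stands for 0.1 m of shift or pi/4 rad of turn. Its arguments: {"type":"object","properties":{"commands":{"type":"string"},"force":{"type":"number"}},"required":["commands"]}

```bash
mkdir -p pics; ls; cat > h.py <<'E'
import numpy as np,cv2
from scipy.spatial.transform import Rotation as R
from rig import *
def q2m(q): return R.from_quat([q[1],q[2],q[3],q[0]]).as_matrix()
def cam(p):
    h=p["pixels"].shape[0]; f=h/2/np.tan(np.radians(p["fov_y"])/2)
    a=np.array(p["attitude"],float); M=a if a.shape==(3,3) else q2m(a)
    return f,M,np.array(p["position"],float)
def ray(p,uv,z):
    f,M,c=cam(p); d=M@np.array([(uv[0]-p["cx"])/f,(uv[1]-p["cy"])/f,1]); return c+d*(z-c[2])/d[2]
def proj(p,X):
    f,M,c=cam(p); v=M.T@(np.array(X,float)-c); return [p["cx"]+f*v[0]/v[2],p["cy"]+f*v[1]/v[2]]
E
python3 - <<'E'
from h import *
print(sense(), tips_ahead() if callable(tips_ahead) else tips_ahead)
Z=dict(cover=94,snap_tab=124,tab_face=115,grip_fin=115,cover_heel=90,slot_edge=90,extractor=90,tray=10,dust_brush=105)
im=[]
for n in("scene","top"):
    p=capture(n); print(n,{k:v for k,v in p.items() if k!="pixels"})
    cv2.imwrite(f"pics/{n}0.png",p["pixels"])
    for k,z in Z.items():
        for b in boxes_of(p,k)[:2]: print(k,np.round(b["position"],1),round(b["confidence"],2),ray(p,b["position"],z).round())
E
```

```text
pics
{'time_s': 0.0, 'joints': array([ 1.05457900e+00,  3.13433942e-01,  1.49845066e+00,  4.23580685e-05,
        1.33099470e+00, -2.23392835e-01]), 'dq': array([ 0.00121312, -0.00083313,  0.00067626,  0.00099445, -0.00150085,
       -0.00070904]), 'tau': array([ 1.11171932e-03, -4.12283850e+01, -2.59737647e+01, -1.32134919e-04,
        4.27116029e-03, -1.87096282e-05]), 'eef_pos': array([151.42333019, 502.44043758, 247.73816815]), 'ee_rot': array([-2.51699011e-04,  1.45894668e-01,  9.89299920e-01, -5.92401465e-04]), 'force': array([0.66734962, 0.04181152, 0.9977093 ]), 'wrist_torque': array([ 0.01219569, -0.00931981,  0.01913548]), 'grip_force': 0.0, 'grip_width': 0.9984146963097941} 17.0
scene {'fov_y': 52.82642256492652, 'cx': 279.0662222426454, 'cy': 207.35922928090312, 'position': array([1054.82375197,  336.5143954 , 1010.48909197]), 'attitude': array([-0.16348643,  0.48079735,  0.82028156, -0.26314303]), 'shot': 1}
cover [313.  256.4] 0.96 [554. 171.  94.]
cover [461.9 266.4] 0.48 [399. 502.  94.]
snap_tab [319.3 237.1] 0.56 [513. 166. 124.]
tab_face [200.9 125.5] 0.58 [ 325. -
[... 319 characters left out ...]
54.  10.]
dust_brush [298.9 287.4] 0.89 [650. 181. 105.]
top {'fov_y': 49.9314073537084, 'cx': 282.40913947405375, 'cy': 221.73474052630462, 'position': array([ 361.18940161,   -2.36810162, 1522.06973895]), 'attitude': array([ 0.03360201, -0.70334503,  0.70979937, -0.01901413]), 'shot': 2}
cover [235.6 192.7] 0.89 [562. 176.  94.]
snap_tab [235.1 196.5] 0.57 [546. 173. 124.]
tab_face [420.9 161.6] 0.53 [ 651. -410.  115.]
grip_fin [238.4 193.1] 0.58 [558. 164. 115.]
cover_heel [237.6 193.8] 0.93 [559. 170.  90.]
slot_edge [232.2 174.5] 0.56 [622. 187.  90.]
extractor [237.9 178.8] 0.86 [608. 169.  90.]
tray [344.  185.6] 0.77 [ 594. -180.   10.]
dust_brush [235.5 159.4] 0.83 [668. 174. 105.]
```

```bash
python3 - <<'E'
import cv2
a=cv2.imread("pics/top0.png");s=cv2.imread("pics/scene0.png")
cv2.imwrite("pics/topc.png",cv2.resize(a[120:270,170:370],None,fx=4,fy=4,interpolation=cv2.INTER_CUBIC))
cv2.imwrite("pics/scc.png",cv2.resize(s[190:340,220:420],None,fx=4,fy=4,interpolation=cv2.INTER_CUBIC))
E
```

```text
(no output)
```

View pics/topc.png

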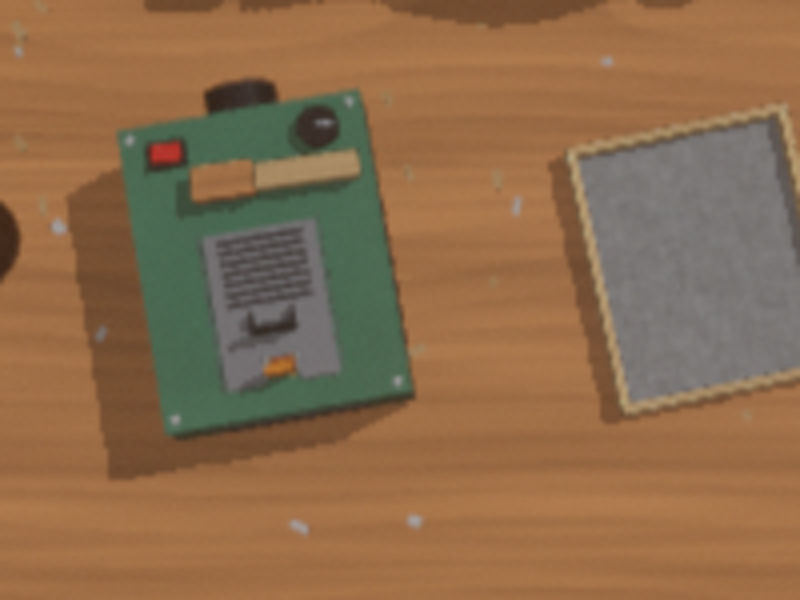

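View pics/scc.png

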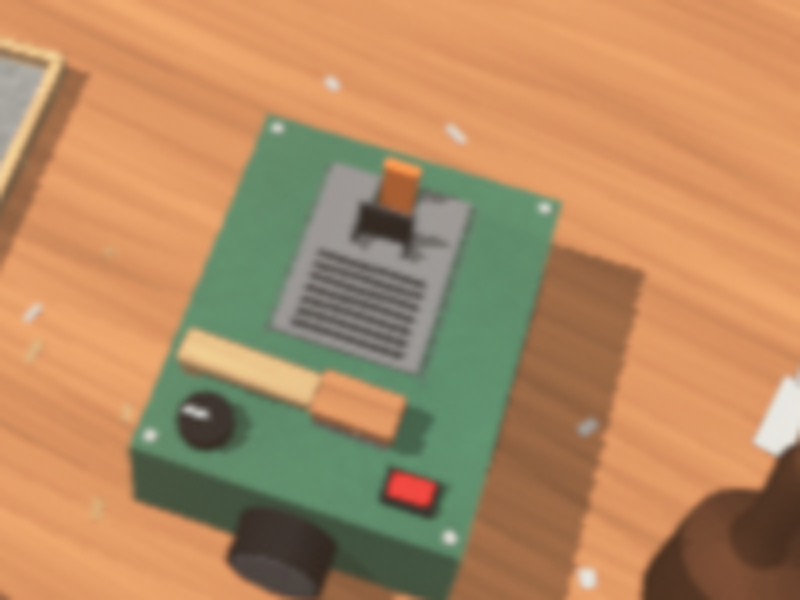

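View pics/scene0.png

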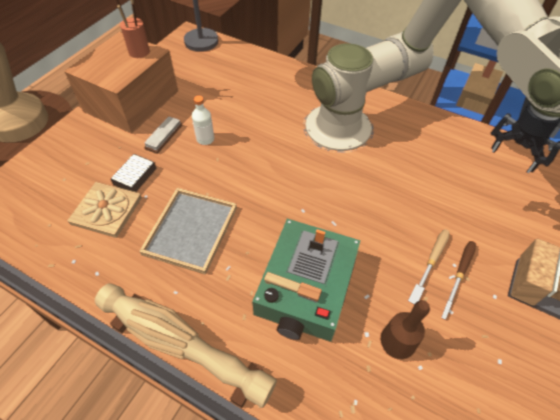

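```bash
python3 - <<'E'
from h import *
from scipy.optimize import least_squares
import pickle
T=capture("top");S=capture("scene")
pickle.dump((T,S),open("shots.pkl","wb"))
cr=lambda o,c:np.array([o[0]+(c[0]+.5)/4-.5,o[1]+(c[1]+.5)/4-.5])
# extractor frame pts
D={'a':(125,100,90),'b':(125,-100,90),'c':(-125,-100,90),'d':(-125,100,90)}
C={'a':(-35+63,46,94),'b':(28,-46,94),'c':(-98,-46,94),'d':(-98,46,94)}
print("tab face, from plate corner",)
obs=[]
for k,c in zip('abcd',[(120,132),(358,92),(412,393),(172,435)]): obs.append((T,D[k],cr((170,120),c)))
for k,c in zip('abcd',[(203,238),(318,219),(341,374),(228,391)]): obs.append((T,C[k],cr((170,120),c)))
for k,c in zip('dcb',[(560,203),(268,118),(132,452)]): obs.append((S,D[k],cr((220,190),c)))
for k,c in zip('dcab',[(473,205),(333,162),(420,374),(270,327)]): obs.append((S,C[k],cr((220,190),c)))
def W(p,X): c,s=np.cos(p[2]),np.sin(p[2]); return [p[0]+c*X[0]-s*X[1],p[1]+s*X[0]+c*X[1],X[2]]
f=lambda p:np.concatenate([np.array(proj(i,W(p,X)))-o for i,X,o in obs])
for off in (0,):
    r=least_squares(f,[600,175,.15],x_scale=[1,1,.01],loss='soft_l1'); print(r.x.round(4)); print(r.fun.reshape(-1,2).round(1).tolist())
p=r.x
for n,X in dict(tab=(-95,0,115),fin=(-55,0,115),heel=(25,0,90)).items(): print(n,np.round(W(p,X),1))
# tray: liner/rim via gray mask? rim corners by colour
for n,I,ctr in(("T",T,(344,185)),("S",S,(190,232))):
    a=I["pixels"].astype(int); m=((a.max(2)-a.min(2)<25)&(a.max(2)>70)&(a.max(2)<190)).astype(np.uint8)
    m=cv2.morphologyEx(m,cv2.MORPH_OPEN,np.ones((3,3)))
    _,l,st,_=cv2.connectedComponentsWithStats(m); i=l[ctr[1],ctr[0]]; print(n,st[i])
    q=np.argwhere(l==i)[:,::-1].astype(np.float32); b=cv2.approxPolyDP(cv2.convexHull(q),6,True)[:,0]; print(b.tolist())
    for z in (8,22): print([ray(I,x,z)[:2].round().tolist() for x in b], 'c',np.mean([ray(I,x,z)[:2] for x in b],0).round(1))
E
```

```text
tab face, from plate corner
[5.870764e+02 1.762428e+02 1.690000e-01]
[[-1.0, 0.4], [0.4, -0.6], [0.4, 0.0], [-1.3, 0.7], [-0.5, -0.0], [-1.1, -0.4], [-0.1, -0.6], [-0.2, 0.2], [0.6, -1.0], [-0.3, -1.6], [-0.9, -1.7], [-0.5, 0.0], [-0.1, 0.4], [-0.7, 0.4], [0.1, 0.4]]
tab [493.4 160.3 115. ]
fin [532.9 167.  115. ]
heel [611.7 180.4  90. ]
T [ 315  150   62   70 3129]
[[376.0, 209.0], [328.0, 219.0], [315.0, 160.0], [363.0, 150.0]]
[[514.0, -286.0], [482.0, -125.0], [683.0, -84.0], [716.0, -247.0]] c [ 598.8 -185.6]
[[513.0, -284.0], [481.0, -124.0], [680.0, -83.0], [712.0, -245.0]] c [ 596.6 -183.9]
S [ 148  195   81   71 3529]
[[228.0, 207.0], [202.0, 265.0], [148.0, 249.0], [178.0, 195.0]]
[[481.0, -135.0], [675.0, -90.0], [707.0, -246.0], [517.0, -288.0]] c [ 595.2 -190. ]
[[489.0, -128.0], [681.0, -84.0], [712.0, -238.0], [525.0, -280.0]] c [ 601.6 -182.7]
```

Request:
drive_tool:
  commands: "0.22 -0.21 -0.03 0 0 -0.088 65;0.22 -0.21 -0.03 0 0 -0.088 65;0.22 -0.21 -0.03 0 0 -0.088 65;0.22 -0.21 -0.03 0 0 -0.088 65;0.22 -0.21 -0.03 0 0 -0.088 65;0.22 -0.21 -0.03 0 0 -0.088 65;0.22 -0.21 -0.03 0 0 -0.088 65;0.22 -0.21 -0.03 0 0 -0.088 65;0.22 -0.21 -0.03 0 0 -0.088 65;0.22 -0.21 -0.03 0 0 -0.088 65;0.22 -0.21 -0.03 0 0 -0.088 65;0.22 -0.21 -0.03 0 0 -0.088 65;0.22 -0.21 -0.03 0 0 -0.088 65;0.22 -0.21 -0.03 0 0 -0.088 65;0.22 -0.21 -0.03 0 0 -0.088 65;0.22 -0.21 -0.03 0 0 -0.088 65;0 0 0 0 0 0 65;0 0 0 0 0 0 65;0 0 0 0 0 0 65"
  force: 20

```text
time_s: 2.68
eef_pos: [503.2, 167.0, 200.3]
ee_rot: [-0.0, 0.643, 0.766, -0.0]
force: [-0.2, 0.8, -0.4]
grip_width: 0.65
grip_force: 0.0
```

Request:
drive_tool:
  commands: "0.05 -0.02 -0.14 0 0 0 65;0.05 -0.02 -0.14 0 0 0 65;0 0 -0.14 0 0 0 65;0 0 -0.13 0 0 0 65;0 0 0 0 0 0 65;0 0 0 0 0 0 65"

```text
time_s: 3.18
eef_pos: [513.0, 163.4, 145.5]
ee_rot: [-0.0, 0.643, 0.766, -0.0]
force: [0.7, -0.4, 0.7]
grip_width: 0.649
grip_force: 0.0
```

```bash
python3 - <<'E'
from h import *
T=capture("top");S=capture("scene");s=sense();print(s["eef_pos"],s["grip_width"])
def W(X):
    p=(587.08,176.24,.169);c,q=np.cos(p[2]),np.sin(p[2]); return [p[0]+c*X[0]-q*X[1],p[1]+q*X[0]+c*X[1],X[2]]
for P in(S,):
    a=P["pixels"].copy()
    for k in [(-95,0,124),(-95,11,124),(-95,-11,124),(-55,18,124),(-55,-18,124),(-55,0,94)]:
        print(k,np.round(proj(P,W(k)),1))
u,v=np.array(proj(S,W((-75,0,110)))).astype(int)
cv2.imwrite("pics/sc1.png",cv2.resize(a[v-50:v+50,u-65:u+65],None,fx=6,fy=6,interpolation=cv2.INTER_CUBIC)); print(u-65,v-50)
E
```

```text
[513.66610463 163.21135206 146.41308545] 0.6475857721386277
(-95, 0, 124) [320.7 230.2]
(-95, 11, 124) [325.  231.5]
(-95, -11, 124) [316.5 229. ]
(-55, 18, 124) [323.3 245.3]
(-55, -18, 124) [309.2 241. ]
(-55, 0, 94) [315.2 249.4]
252 189
```

View pics/sc1.png

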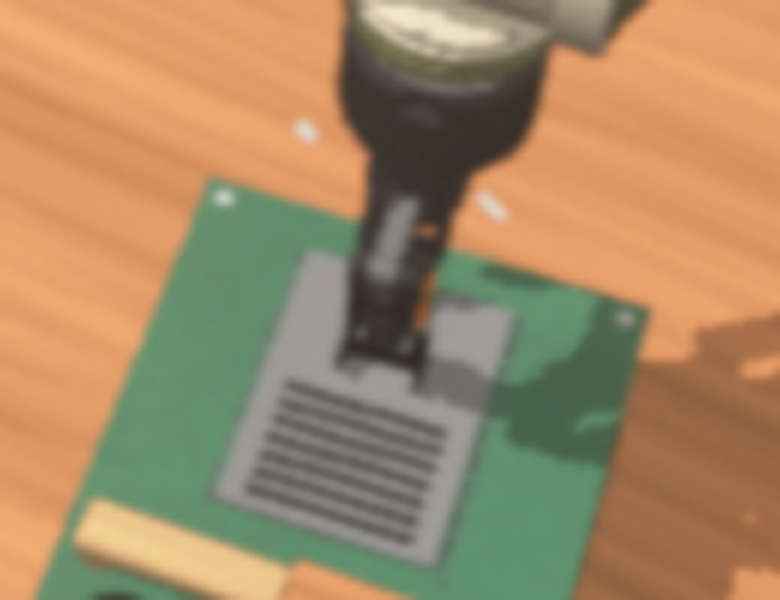

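Request:
drive_tool:
  commands: "0 0 -0.03 0 0 0 65;0 0 -0.03 0 0 0 65;0 0 -0.03 0 0 0 65;0 0 -0.02 0 0 0 65;0 0 0 0 0 0 65"

```text
time_s: 3.7
eef_pos: [513.3, 162.6, 133.8]
ee_rot: [-0.0, 0.644, 0.765, -0.0]
force: [0.7, -0.1, 0.4]
grip_width: 0.649
grip_force: 0.0
```

Request:
drive_tool:
  commands: "0 0 -0.03 0 0 0 65;0 0 -0.03 0 0 0 65;0 0 -0.03 0 0 0 65;0 0 -0.03 0 0 0 65;0 0 -0.03 0 0 0 62;0 0 -0.02 0 0 0 60;0 0 0 0 0 0 58;0 0 0 0 0 0 56;0 0 0 0 0 0 56"

```text
time_s: 4.45
eef_pos: [513.7, 162.7, 117.5]
ee_rot: [0.0, 0.644, 0.765, 0.0]
force: [-0.1, -0.6, 0.2]
grip_width: 0.56
grip_force: 0.0
```

Request:
drive_tool:
  commands: "0 0 0 0 0 0 55;0 0 0 0 0 0 54;0 0 0 0 0 0 53;0 0 0 0 0 0 53"

```text
time_s: 4.78
eef_pos: [513.6, 162.7, 117.4]
ee_rot: [0.0, 0.644, 0.765, 0.0]
force: [-0.2, 0.3, 0.2]
grip_width: 0.527
grip_force: 0.0
```

```bash
python3 - <<'E'
from h import *
T=capture("top")
a=T["pixels"][160:230,195:285]
cv2.imwrite("pics/t2.png",cv2.resize(a,None,fx=8,fy=8,interpolation=cv2.INTER_CUBIC))
f=[]
for i in range(8):
    capture("top"); s=sense(); f.append(np.r_[s["force"],s["grip_force"],s["eef_pos"]])
print(np.mean(f,0).round(2),np.std(f,0).round(2))
E
```

```text
[ 2.1000e-01  2.0000e-02 -4.0000e-02  0.0000e+00  5.1355e+02  1.6266e+02
  1.1731e+02] [0.46 0.42 0.28 0.   0.01 0.01 0.02]
```

Request:
drive_tool:
  commands: "0 0 0 0 0 0 52;0 0 0 0 0 0 51;0 0 0 0 0 0 51;0 0 0 0 0 0 51"

```text
time_s: 5.57
eef_pos: [513.5, 162.7, 117.3]
ee_rot: [-0.0, 0.644, 0.765, -0.0]
force: [1.2, 0.7, -0.3]
grip_width: 0.512
grip_force: 0.0
```

Request:
drive_tool:
  commands: "0 0 0 0 0 0 50.5;0 0 0 0 0 0 50;0 0 0 0 0 0 50;0 0 0 0 0 0 50"

```text
time_s: 5.9
eef_pos: [513.6, 162.7, 117.3]
ee_rot: [0.0, 0.644, 0.765, 0.0]
force: [-0.8, 0.0, -1.1]
grip_width: 0.501
grip_force: 0.0
```

Request:
drive_tool:
  commands: "0 0 0 0 0 0 49.5;0 0 0 0 0 0 49.5;0 0 0 0 0 0 49.5"

```text
time_s: 6.15
eef_pos: [513.5, 162.7, 117.3]
ee_rot: [-0.0, 0.644, 0.765, -0.0]
force: [0.8, 0.6, -0.7]
grip_width: 0.495
grip_force: 0.0
```

Request:
drive_tool:
  commands: "0 0 0 0 0 0 49;0 0 0 0 0 0 49;0 0 0 0 0 0 49"

```text
time_s: 6.4
eef_pos: [513.5, 162.7, 117.3]
ee_rot: [-0.0, 0.644, 0.765, -0.0]
force: [-0.1, 0.2, -0.4]
grip_width: 0.487
grip_force: 0.0
```

Request:
drive_tool:
  commands: "0 0 0 0 0 0 48.5;0 0 0 0 0 0 48.5;0 0 0 0 0 0 48.5"

```text
time_s: 6.65
eef_pos: [513.5, 162.7, 117.3]
ee_rot: [-0.0, 0.644, 0.765, -0.0]
force: [-1.2, 0.2, 0.0]
grip_width: 0.484
grip_force: 0.0
```

Request:
drive_tool:
  commands: "0 0 0 0 0 0 48;0 0 0 0 0 0 48;0 0 0 0 0 0 48"

```text
time_s: 6.9
eef_pos: [513.5, 162.7, 117.3]
ee_rot: [-0.0, 0.644, 0.765, -0.0]
force: [-0.4, 0.4, 0.8]
grip_width: 0.478
grip_force: 0.4
```

```bash
cat >> h.py <<'E'
def favg(n=5):
    f=[]
    for i in range(n):
        s=sense(); f.append(np.r_[s["force"],s["grip_force"],s["grip_width"]*85]); capture("top")
    f=np.mean(f,0); u=np.array([.985,.17]); print("t",s["time_s"],"Fu",round(f[:2]@u,2),"Fv",round(f[1]*.985-f[0]*.17,2),"Fz",round(f[2],2),"grip",round(f[3],2),"w",round(f[4],2),"pos",s["eef_pos"].round(2),"Tq",np.round(s["wrist_torque"],2))
E
python3 -c "from h import *; favg(6)"
```

```text
t 7.15 Fu -0.73 Fv -0.42 Fz 0.33 grip 0.46 w 40.9 pos [513.47 162.66 117.28] Tq [-0.05  0.18 -0.04]
```

Request:
drive_tool:
  commands: "0 0 0 0 0 0 47.5;0 0 0 0 0 0 47;0 0 0 0 0 0 47"

```text
time_s: 7.45
eef_pos: [513.5, 162.7, 117.3]
ee_rot: [-0.0, 0.644, 0.765, -0.0]
force: [-2.1, -0.4, 0.6]
grip_width: 0.473
grip_force: 0.7
```

```bash
python3 -c "from h import *; favg(6)"
```

```text
t 7.7 Fu -1.64 Fv 0.12 Fz 0.94 grip 0.72 w 40.03 pos [513.54 162.65 117.31] Tq [-0.09  0.28 -0.04]
```

Request:
drive_tool:
  commands: "-0.006 -0.001 0 0 0 0 47;0 0 0 0 0 0 47;0 0 0 0 0 0 47"

```text
time_s: 8.0
eef_pos: [513.1, 162.6, 117.3]
ee_rot: [0.0, 0.644, 0.765, 0.0]
force: [0.6, -0.1, -0.6]
grip_width: 0.469
grip_force: 0.3
```

```bash
python3 -c "from h import *; favg(6)"
```

```text
t 8.25 Fu 0.51 Fv 0.13 Fz -0.22 grip 0.35 w 39.94 pos [513.04 162.59 117.32] Tq [ 0.   -0.11 -0.03]
```

Request:
drive_tool:
  commands: "0.004 0.0007 0 0 0 0 46;0.004 0.0007 0 0 0 0 45;0 0 0 0 0 0 45;0 0 0 0 0 0 45"

```text
time_s: 8.63
eef_pos: [513.7, 162.7, 117.5]
ee_rot: [-0.0, 0.644, 0.765, -0.0]
force: [-1.8, -1.2, 4.2]
grip_width: 0.454
grip_force: 3.6
```

```bash
python3 -c "from h import *; favg(6)"
```

```text
t 8.8833 Fu -2.33 Fv -0.85 Fz 4.45 grip 3.45 w 38.44 pos [513.68 162.65 117.4 ] Tq [-0.2   0.36 -0.07]
```

Request:
drive_tool:
  commands: "-0.004 -0.001 0.004 0 0 0 45;0 0 0 0 0 0 45;0 0 0 0 0 0 45"

```text
time_s: 9.18
eef_pos: [513.3, 162.6, 117.5]
ee_rot: [-0.0, 0.644, 0.765, -0.0]
force: [0.1, -0.7, 0.1]
grip_width: 0.45
grip_force: 4.6
```

```bash
python3 -c "from h import *; favg(6)"
```

```text
t 9.4333 Fu 0.3 Fv -0.26 Fz -0.84 grip 4.59 w 38.29 pos [513.25 162.61 117.49] Tq [ 0.03  0.1  -0.01]
```

Request:
drive_tool:
  commands: "0.003 0.0005 0.002 0 0 0 44;0.003 0.0005 0.002 0 0 0 43;0 0 0 0 0 0 43;0 0 0 0 0 0 43"

```text
time_s: 9.82
eef_pos: [513.9, 162.7, 118.0]
ee_rot: [-0.0, 0.644, 0.765, -0.0]
force: [0.3, -0.4, -1.6]
grip_width: 0.43
grip_force: 6.3
```

```bash
python3 -c "from h import *; favg(5)"
```

```text
t 10.0167 Fu 0.01 Fv -0.25 Fz -1.65 grip 6.29 w 36.57 pos [513.9  162.68 118.04] Tq [-0.05  0.02  0.04]
```

Request:
drive_tool:
  commands: "0.003 0.0005 0 0 0 0 42;0.003 0.0005 0.001 0 0 0 41;0 0 0 0 0 0 41;0 0 0 0 0 0 41"

```text
time_s: 10.4
eef_pos: [514.6, 162.8, 118.2]
ee_rot: [0.0, 0.644, 0.765, 0.0]
force: [0.3, -0.4, -1.1]
grip_width: 0.412
grip_force: 8.3
```

```bash
python3 -c "from h import *; favg(5)"
```

```text
t 10.6 Fu 0.93 Fv -0.16 Fz -1.34 grip 8.37 w 35.07 pos [514.62 162.79 118.22] Tq [-0.01 -0.06 -0.06]
```

Request:
drive_tool:
  commands: "0.004 0.0007 0.001 0 0 0 40;0.004 0.0007 0.001 0 0 0 39;0.002 0.0004 0 0 0 0 38.5;0 0 0 0 0 0 38.5;0 0 0 0 0 0 38.5"

```text
time_s: 11.07
eef_pos: [515.6, 163.0, 118.4]
ee_rot: [-0.0, 0.644, 0.765, 0.0]
force: [0.8, 0.1, -2.6]
grip_width: 0.389
grip_force: 10.8
```

```bash
python3 -c "from h import *; favg(5)"
```

```text
t 11.2667 Fu 0.92 Fv -0.14 Fz -1.34 grip 10.79 w 33.01 pos [515.58 162.97 118.42] Tq [-0.02 -0.15 -0.05]
```

Request:
drive_tool:
  commands: "0.0044 0.0008 0.0144 -0.0033 0.0188 0 38.5;0.0044 0.0008 0.0144 -0.0033 0.0188 0 38.5;0 0 0 0 0 0 38.5;0 0 0 0 0 0 38.5"

```text
time_s: 11.65
eef_pos: [516.4, 163.2, 121.2]
ee_rot: [-0.01, 0.644, 0.765, -0.012]
force: [1.0, -0.0, -1.4]
grip_width: 0.388
grip_force: 10.7
```

```bash
python3 -c "from h import *; favg(4);print(sense()['ee_rot'])"
```

```text
t 11.8 Fu 1.14 Fv 0.05 Fz -0.87 grip 10.74 w 33.05 pos [516.37 163.15 121.24] Tq [ 0.01 -0.13 -0.01]
[-0.0096167   0.64361366  0.76520419 -0.01146842]
```

Request:
drive_tool:
  commands: "0.0048 0.0008 0.0143 -0.0033 0.0188 0 38.5;0.0048 0.0008 0.0143 -0.0033 0.0188 0 38.5;0.0052 0.0009 0.0141 -0.0033 0.0188 0 38.5;0.0052 0.0009 0.0141 -0.0033 0.0188 0 38.5;0.0057 0.001 0.014 -0.0033 0.0188 0 38.5;0.0057 0.001 0.014 -0.0033 0.0188 0 38.5;0 0 0 0 0 0 38.5;0 0 0 0 0 0 38.5"

```text
time_s: 12.52
eef_pos: [519.6, 163.7, 129.7]
ee_rot: [-0.039, 0.643, 0.764, -0.046]
force: [0.2, 0.1, -2.1]
grip_width: 0.385
grip_force: 10.4
```

```bash
python3 -c "from h import *; favg(4);print(sense()['ee_rot'])"
```

```text
t 12.6667 Fu 0.38 Fv 0.13 Fz -1.95 grip 10.43 w 32.84 pos [519.4  163.68 129.66] Tq [-0.01 -0.04 -0.01]
[-0.03855803  0.64252953  0.76390732 -0.04598581]
```

Tipping smoothly (0.12 rad, forces under 2 N). Continue to 0.30.

Request:
drive_tool:
  commands: "0.0061 0.0011 0.0138 -0.0033 0.0188 0 38.5;0.0061 0.0011 0.0138 -0.0033 0.0188 0 38.5;0.0065 0.0011 0.0136 -0.0033 0.0188 0 38.5;0.0065 0.0011 0.0136 -0.0033 0.0188 0 38.5;0.0069 0.0012 0.0134 -0.0033 0.0188 0 38.5;0.0069 0.0012 0.0134 -0.0033 0.0188 0 38.5;0 0 0 0 0 0 38.5;0 0 0 0 0 0 38.5"

```text
time_s: 13.38
eef_pos: [523.6, 164.4, 137.8]
ee_rot: [-0.067, 0.64, 0.761, -0.08]
force: [-0.2, -0.6, -0.6]
grip_width: 0.386
grip_force: 10.5
```

Request:
drive_tool:
  commands: "0.0073 0.0013 0.0132 -0.0033 0.0188 0 38.5;0.0073 0.0013 0.0132 -0.0033 0.0188 0 38.5;0.0077 0.0013 0.0129 -0.0033 0.0188 0 38.5;0.0077 0.0013 0.0129 -0.0033 0.0188 0 38.5;0.008 0.0014 0.0127 -0.0033 0.0188 0 38.5;0.008 0.0014 0.0127 -0.0033 0.0188 0 38.5;0 0 0 0 0 0 38.5;0 0 0 0 0 0 38.5"

```text
time_s: 14.05
eef_pos: [528.2, 165.2, 145.5]
ee_rot: [-0.096, 0.636, 0.757, -0.114]
force: [-0.1, 0.0, -1.3]
grip_width: 0.388
grip_force: 10.5
```

```bash
python3 - <<'E'
from h import *
favg(4);print(sense()['ee_rot'])
S=capture("scene"); a=S["pixels"][190:290,250:380]
cv2.imwrite("pics/sc3.png",cv2.resize(a,None,fx=6,fy=6,interpolation=cv2.INTER_CUBIC))
E
```

```text
t 14.2 Fu 0.06 Fv 0.14 Fz -0.95 grip 10.54 w 32.85 pos [527.97 165.14 145.65] Tq [ 0.03 -0.15  0.03]
[-0.09596729  0.63647447  0.75669742 -0.11445322]
```

View pics/sc3.png

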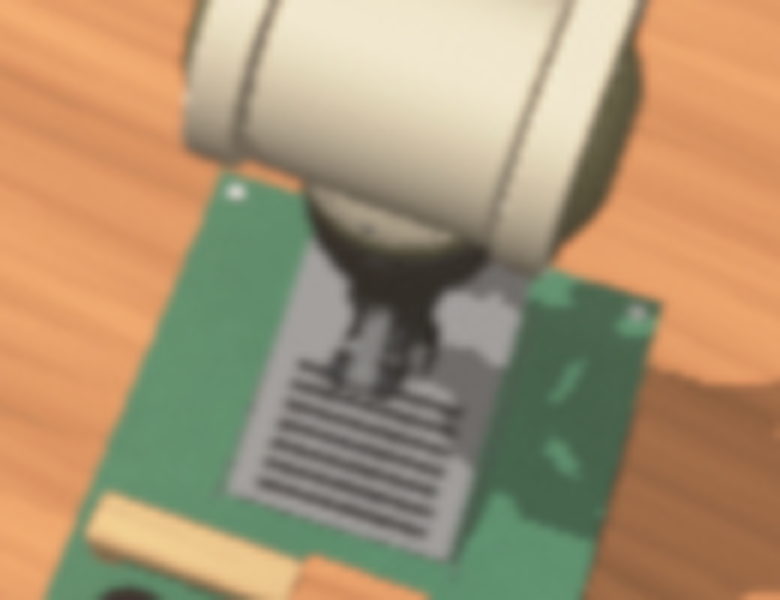

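Request:
drive_tool:
  commands: "-0.0094 -0.0016 0.003 0 0 0 38.5;-0.0094 -0.0016 0.003 0 0 0 38.5;-0.0094 -0.0016 0.003 0 0 0 38.5;-0.0094 -0.0016 0.003 0 0 0 38.5;0 0 0 0 0 0 38.5"

```text
time_s: 14.72
eef_pos: [524.2, 164.5, 147.0]
ee_rot: [-0.096, 0.636, 0.757, -0.114]
force: [0.3, -0.2, -1.1]
grip_width: 0.39
grip_force: 10.5
```

Request:
drive_tool:
  commands: "-0.0094 -0.0016 0.003 0 0 0 38.5;-0.0094 -0.0016 0.003 0 0 0 38.5;-0.0094 -0.0016 0.003 0 0 0 38.5;-0.0094 -0.0016 0.003 0 0 0 38.5;0 0 0 0 0 0 38.5"

```text
time_s: 15.13
eef_pos: [520.4, 163.9, 148.1]
ee_rot: [-0.096, 0.636, 0.757, -0.114]
force: [-0.3, 0.0, -1.8]
grip_width: 0.388
grip_force: 10.5
```

```bash
python3 -c "from h import *; favg(4)"
```

```text
t 15.2833 Fu 0.08 Fv 0.09 Fz -1.78 grip 10.54 w 32.83 pos [520.54 163.86 148.06] Tq [ 0.05 -0.16  0.04]
```

Request:
drive_tool:
  commands: "-0.0094 -0.0016 0.003 0 0 0 38.5;-0.0094 -0.0016 0.003 0 0 0 38.5;-0.0094 -0.0016 0.003 0 0 0 38.5;-0.0094 -0.0016 0.003 0 0 0 38.5;0 0 0 0 0 0 38.5"

```text
time_s: 15.75
eef_pos: [516.6, 163.2, 149.4]
ee_rot: [-0.096, 0.636, 0.757, -0.114]
force: [0.7, -1.2, -1.2]
grip_width: 0.388
grip_force: 10.5
```

Request:
drive_tool:
  commands: "-0.0094 -0.0016 0.003 0 0 0 38.5;-0.0094 -0.0016 0.003 0 0 0 38.5;-0.0047 -0.0008 0.0015 0 0 0 38.5;0 0 0 0 0 0 38.5"

```text
time_s: 16.08
eef_pos: [514.3, 162.9, 150.1]
ee_rot: [-0.096, 0.636, 0.757, -0.114]
force: [-0.7, 0.4, -1.3]
grip_width: 0.388
grip_force: 10.5
```

```bash
python3 -c "from h import *; favg(4)"
```

```text
t 16.2333 Fu -0.17 Fv 0.03 Fz -1.22 grip 10.54 w 32.96 pos [514.47 162.8  150.04] Tq [-0.03 -0.13 -0.02]
```

Request:
drive_tool:
  commands: "0 0 0.015 0 0 0 38.5;0 0 0.02 0 0 0 38.5;0 0 0.02 0 0 0 38.5;0 0 0.02 0 0 0 38.5;0 0 0 0 0 0 38.5"

```text
time_s: 16.7
eef_pos: [514.6, 162.9, 158.1]
ee_rot: [-0.096, 0.637, 0.757, -0.114]
force: [-0.9, -0.4, -0.3]
grip_width: 0.385
grip_force: 10.5
```

Request:
drive_tool:
  commands: "0 0 0.04 0 0 0 38.5;0 0 0.06 0 0 0 38.5;0 0 0.08 0 0 0 38.5;0 0 0.08 0 0 0 38.5;0 0 0.08 0 0 0 38.5;0 0 0.08 0 0 0 38.5;0 0 0.08 0 0 0 38.5;0 0 0.06 0 0 0 38.5;0 0 0.03 0 0 0 38.5;0 0 0 0 0 0 38.5"

```text
time_s: 17.53
eef_pos: [514.6, 162.8, 217.2]
ee_rot: [-0.096, 0.637, 0.757, -0.114]
force: [0.8, -1.3, -2.5]
grip_width: 0.383
grip_force: 10.5
```

```bash
python3 - <<'E'
from h import *
favg(4);print(sense()['ee_rot'])
S=capture("scene"); cv2.imwrite("pics/sc4.png",cv2.resize(S["pixels"][130:310,190:400],None,fx=3.3,fy=3.3,interpolation=cv2.INTER_CUBIC))
E
```

```text
t 17.6833 Fu 0.15 Fv -0.56 Fz -1.89 grip 10.54 w 32.78 pos [514.28 162.81 216.1 ] Tq [ 0.11 -0.2   0.03]
[-0.09628445  0.63644549  0.75663029 -0.11479134]
```

View pics/sc4.png

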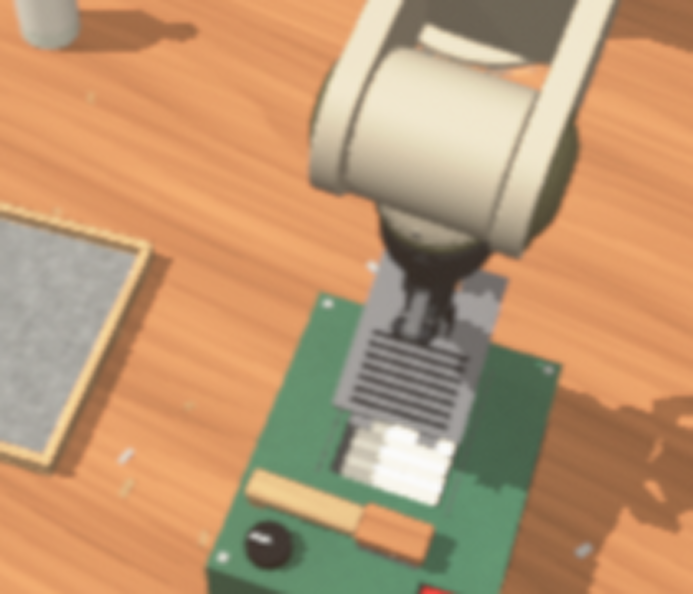

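Request:
drive_tool:
  commands: "0.018 -0.05 0 0.0025 -0.0145 0 38.5;0.018 -0.1 0 0.0025 -0.0145 0 38.5;0.018 -0.148 0 0.0025 -0.0145 0 38.5;0.018 -0.148 0 0.0025 -0.0145 0 38.5;0.018 -0.148 0 0.0025 -0.0145 0 38.5;0.018 -0.148 0 0.0025 -0.0145 0 38.5;0.018 -0.148 0 0.0025 -0.0145 0 38.5;0.018 -0.148 0 0.0025 -0.0145 0 38.5;0.018 -0.148 0 0.0025 -0.0145 0 38.5;0.018 -0.148 0 0.0025 -0.0145 0 38.5;0.018 -0.148 0 0.0025 -0.0145 0 38.5;0.018 -0.148 0 0.0025 -0.0145 0 38.5;0.018 -0.148 0 0.0025 -0.0145 0 38.5"

```text
time_s: 18.87
eef_pos: [537.7, -16.6, 216.6]
ee_rot: [-0.047, 0.642, 0.763, -0.057]
force: [0.7, 0.8, -1.0]
grip_width: 0.389
grip_force: 10.4
```

Request:
drive_tool:
  commands: "0.018 -0.148 0 0.0025 -0.0145 0 38.5;0.018 -0.148 0 0.0025 -0.0145 0 38.5;0.018 -0.148 0 0.0025 -0.0145 0 38.5;0.018 -0.148 0 0.0025 -0.0145 0 38.5;0.018 -0.148 0 0.0025 -0.0145 0 38.5;0.018 -0.148 0 0.0025 -0.0145 0 38.5;0.018 -0.148 0 0.0025 -0.0145 0 38.5;0.018 -0.148 0 0.0025 -0.0145 0 38.5;0.018 -0.148 0 0.0025 -0.0145 0 38.5;0.018 -0.148 0 0.0025 -0.0145 0 38.5;0.018 -0.148 0 0.0025 -0.0145 0 38.5;0.018 -0.1 0 0.0025 -0.0145 0 38.5;0.018 -0.05 0 0.0025 -0.0145 0 38.5;0 0 0 0 0 0 38.5;0 0 0 0 0 0 38.5"

```text
time_s: 20.12
eef_pos: [561.0, -192.7, 216.5]
ee_rot: [0.0, 0.644, 0.765, -0.0]
force: [-0.7, -1.0, -1.8]
grip_width: 0.387
grip_force: 10.4
```

```bash
python3 - <<'E'
from h import *
favg(4);q=sense()['ee_rot'];M=q2m(q);print(q,M[:,2].round(4))
S=capture("scene"); cv2.imwrite("pics/sc5.png",cv2.resize(S["pixels"][130:290,110:290],None,fx=3.7,fy=3.7,interpolation=cv2.INTER_CUBIC))
E
```

```text
t 20.2667 Fu 0.21 Fv 0.05 Fz -1.75 grip 10.36 w 32.88 pos [ 561.27 -192.07  216.55] Tq [-0.03  0.03  0.02]
[ 5.05448847e-04  6.43418594e-01  7.65514371e-01 -7.84211161e-05] [ 7.e-04 -8.e-04 -1.e+00]
```

View pics/sc5.png

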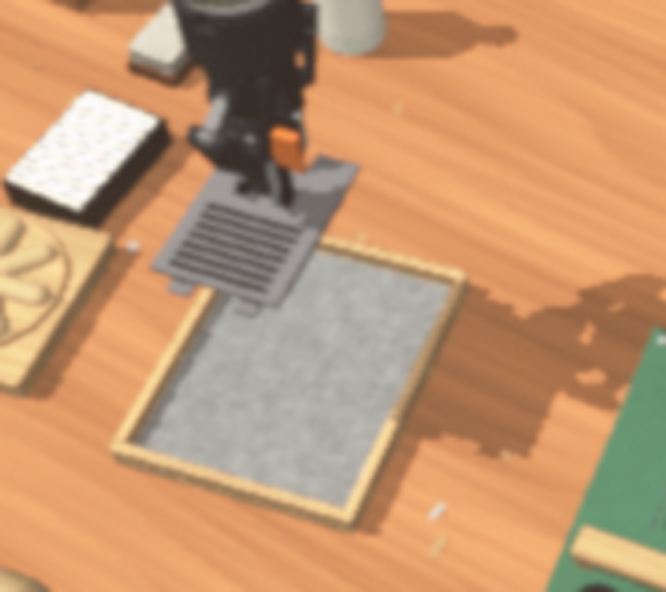

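Request:
drive_tool:
  commands: "0 0 -0.05 0 0 0 38.5;0 0 -0.1 0 0 0 38.5;0 0 -0.14 0 0 0 38.5;0 0 -0.14 0 0 0 38.5;0 0 -0.14 0 0 0 38.5;0 0 -0.14 0 0 0 38.5;0 0 -0.14 0 0 0 38.5;0 0 -0.14 0 0 0 38.5;0 0 -0.14 0 0 0 38.5;0 0 -0.14 0 0 0 38.5;0 0 -0.1 0 0 0 38.5;0 0 -0.08 0 0 0 38.5;0 0 -0.06 0 0 0 38.5;0 0 -0.04 0 0 0 38.5;0 0 -0.03 0 0 0 38.5;0 0 0 0 0 0 38.5;0 0 0 0 0 0 38.5"

```text
time_s: 21.78
eef_pos: [561.4, -192.9, 58.8]
ee_rot: [0.001, 0.644, 0.765, -0.0]
force: [-0.0, -1.0, -1.1]
grip_width: 0.387
grip_force: 10.4
```

```bash
python3 - <<'E'
from h import *
favg(4)
S=capture("scene"); cv2.imwrite("pics/sc6.png",cv2.resize(S["pixels"][160:290,120:270],None,fx=4.4,fy=4.4,interpolation=cv2.INTER_CUBIC))
E
```

```text
t 21.9333 Fu -0.07 Fv -0.31 Fz -1.32 grip 10.36 w 32.9 pos [ 561.46 -192.89   58.99] Tq [-0.02  0.07 -0.02]
```

View pics/sc6.png

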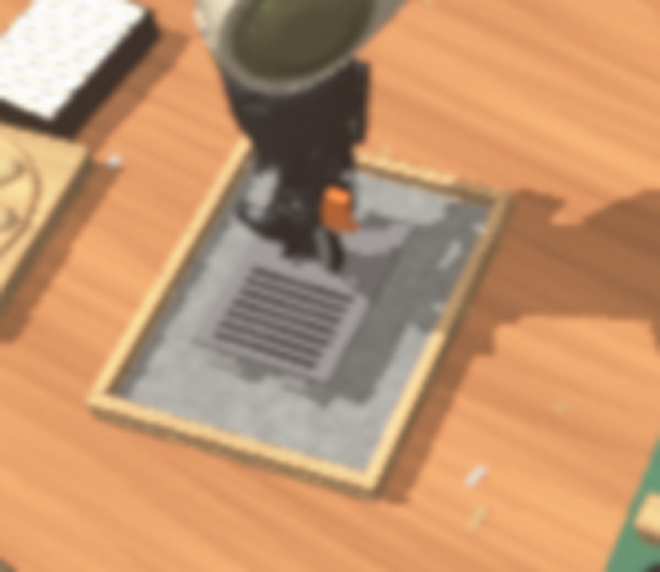

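Cover level and well inside the tray walls. Feel down the last 8 mm.

Request:
drive_tool:
  commands: "0 0 -0.015 0 0 0 38.5;0 0 -0.015 0 0 0 38.5;0 0 -0.015 0 0 0 38.5;0 0 -0.01 0 0 0 38.5;0 0 0 0 0 0 38.5;0 0 0 0 0 0 38.5"

```text
time_s: 22.53
eef_pos: [561.2, -192.8, 52.9]
ee_rot: [0.0, 0.644, 0.765, -0.0]
force: [0.7, 0.4, -2.3]
grip_width: 0.38
grip_force: 10.4
```

Request:
drive_tool:
  commands: "0 0 -0.005 0 0 0 38.5;0 0 -0.005 0 0 0 38.5;0 0 0 0 0 0 38.5;0 0 0 0 0 0 38.5"

```text
time_s: 22.87
eef_pos: [561.2, -192.7, 52.0]
ee_rot: [0.001, 0.644, 0.765, -0.0]
force: [-0.1, -0.6, -0.8]
grip_width: 0.39
grip_force: 10.4
```

Request:
drive_tool:
  commands: "0 0 -0.005 0 0 0 38.5;0 0 -0.005 0 0 0 38.5;0 0 0 0 0 0 38.5;0 0 0 0 0 0 38.5"

```text
time_s: 23.2
eef_pos: [561.2, -192.7, 51.0]
ee_rot: [0.001, 0.644, 0.765, -0.0]
force: [0.2, -0.3, -1.7]
grip_width: 0.385
grip_force: 10.4
```

```bash
python3 -c "from h import *; favg(4)"
```

```text
t 23.35 Fu 0.16 Fv -0.3 Fz -1.98 grip 10.36 w 32.83 pos [ 561.24 -192.78   51.05] Tq [-0.02 -0.01 -0.03]
```

Request:
drive_tool:
  commands: "0 0 -0.004 0 0 0 38.5;0 0 -0.003 0 0 0 38.5;0 0 0 0 0 0 38.5;0 0 0 0 0 0 38.5"

```text
time_s: 23.73
eef_pos: [561.2, -192.7, 50.3]
ee_rot: [0.001, 0.644, 0.765, -0.0]
force: [0.6, 0.1, -0.8]
grip_width: 0.387
grip_force: 10.4
```

```bash
python3 -c "from h import *; favg(4)"
```

```text
t 23.8833 Fu 0.3 Fv 0.23 Fz -1.2 grip 10.36 w 32.89 pos [ 561.26 -192.78   50.34] Tq [0.03 0.05 0.04]
```

Request:
drive_tool:
  commands: "0 0 -0.004 0 0 0 38.5;0 0 0 0 0 0 38.5;0 0 0 0 0 0 38.5"

```text
time_s: 24.18
eef_pos: [561.3, -192.8, 50.1]
ee_rot: [0.001, 0.644, 0.765, -0.0]
force: [-0.2, -0.9, 0.9]
grip_width: 0.387
grip_force: 10.4
```

```bash
python3 -c "from h import *; favg(4)"
```

```text
t 24.3333 Fu -0.15 Fv -0.29 Fz 1.13 grip 10.38 w 32.82 pos [ 561.34 -192.8    50.08] Tq [0.04 0.09 0.04]
```

Request:
drive_tool:
  commands: "-0.004 -0.0007 -0.001 0 0 0 39.5;-0.004 -0.0007 -0.001 0 0 0 40.5;-0.004 -0.0007 -0.001 0 0 0 41.5;-0.004 -0.0007 -0.001 0 0 0 42.5;-0.004 -0.0007 -0.001 0 0 0 43.5;-0.004 -0.0007 -0.001 0 0 0 44.5;-0.004 -0.0007 -0.001 0 0 0 45.5;0 0 0 0 0 0 45.5"

```text
time_s: 25.05
eef_pos: [558.6, -193.3, 49.4]
ee_rot: [0.001, 0.644, 0.765, 0.0]
force: [2.0, -0.3, 2.9]
grip_width: 0.458
grip_force: 5.0
```

Request:
drive_tool:
  commands: "-0.004 -0.0007 0 0 0 0 46.5;-0.002 -0.0003 0 0 0 0 47.5;0 0 0 0 0 0 49;0 0 0 0 0 0 52;0 0 0 0 0 0 56;0 0 0 0 0 0 60;0 0 0 0 0 0 60;0 0 0 0 0 0 60"

```text
time_s: 25.72
eef_pos: [557.8, -193.3, 49.2]
ee_rot: [0.0, 0.644, 0.765, -0.0]
force: [0.4, -0.8, -0.2]
grip_width: 0.601
grip_force: 0.0
```

```bash
python3 - <<'E'
from h import *
favg(4)
E
```

```text
t 25.8667 Fu 0.12 Fv -0.16 Fz 0.08 grip 0.0 w 51.0 pos [ 557.83 -193.34   49.21] Tq [-0.05  0.03  0.03]
```

Request:
drive_tool:
  commands: "0 0 0.02 0 0 0 62;0 0 0.04 0 0 0 62;0 0 0.06 0 0 0 62;0 0 0.1 0 0 0 62;0 0 0.15 0 0 0 62;0 0 0.2 0 0 0 62;0 0 0.2 0 0 0 62;0 0 0.2 0 0 0 62;0 0 0.2 0 0 0 62;0 0 0.15 0 0 0 62;0 0 0.08 0 0 0 62;0 0 0 0 0 0 62;0 0 0 0 0 0 62"

```text
time_s: 27.0
eef_pos: [557.7, -193.3, 189.2]
ee_rot: [0.001, 0.644, 0.765, -0.0]
force: [-0.6, -0.4, 0.1]
grip_width: 0.616
grip_force: 0.0
```

```bash
python3 - <<'E'
from h import *
favg(3)
S=capture("scene"); cv2.imwrite("pics/sc7.png",cv2.resize(S["pixels"][150:330,110:370],None,fx=3,fy=3,interpolation=cv2.INTER_CUBIC))
E
```

```text
t 27.1 Fu -0.64 Fv 0.16 Fz 0.02 grip 0.0 w 52.71 pos [ 557.44 -193.15  188.15] Tq [ 0.02  0.04 -0.07]
```

View pics/sc7.png

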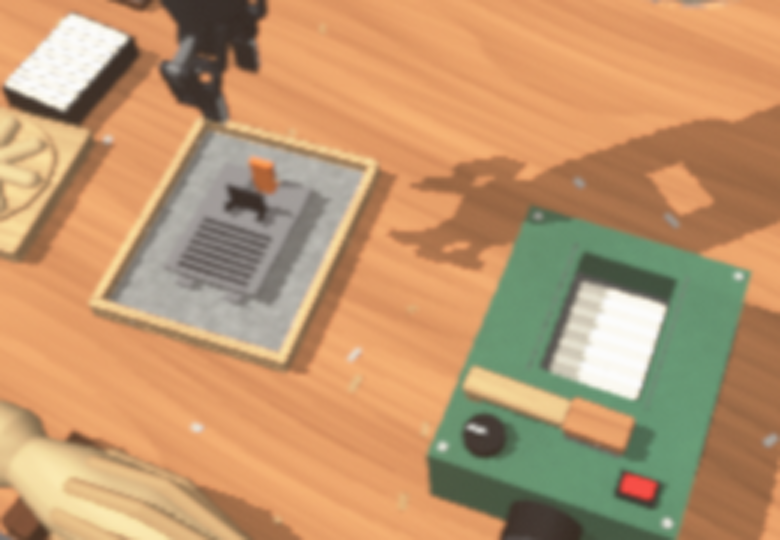

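The cover lies flat and upright inside the tray. The brush is where it was and the gripper is clear.

```bash
python3 -c "from rig import *; print(finish_job())"
```

```text
the job is handed in; nothing more can be done
None
```

The cover is off the extractor and lying flat, right way up, in the tray. Grip force on the tab peaked near 11 N, the brush looks unmoved in the last picture, and I handed the job in at about 27 s without being told the verdict.

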